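# Sort the specimens on the carousel and hold its index plunger out

## Robot

A 6-joint arm with a two-finger parallel gripper is mounted at the origin on the work surface. World frame = base frame: x ahead of the robot, y to its left, z up, the work surface at z = 0. Lengths are in m, angles in rad, forces in N, time in s.
With the tool pointing down it reaches from about 0.35 to 0.975 m from the base axis. Payload 4.9 kg.
Tool frame: the origin (TCP) lies at the very end of the fingers, on their centre line; the grasp point (between the pads) lies 19 mm behind it (pinch_z is the distance from the TCP to the grasp point, in m); z points along the fingers, y is the line along which they close (so a half turn about z gives the same grasp; the last joint's range is limited). The gripper opens to 85 mm and grips with 20 to 120 N. Pads are 22 mm wide; open, the fingers measure 114 mm over their backs; the gripper's body (76 mm by 85 mm) begins 54 mm behind the grasp point. The pads swing forward as they close: fully open they stand 13 mm farther back than shut.
Start: joints at [1.177, 0.053, 1.613, -0, 1.476, -0.119], TCP at [0.17, 0.602, 0.231] pointing down, gripper open.
Joint ranges: [-3.01, 3.01], [-1.01, 2.22], [0.06, 2.58], [-1.02, 4.17], [0.09, 2.62], [-3.14, 3.14]. Speed limits (rad/s): [2.57, 2.57, 3.14, 3.14, 3.14, 3.14].

## Interface

Orientations are given as a unit quaternion [w, x, y, z].
In Python, from plant import * gives the robot as it stands. The module is installed in compiled form; this text tells all that it offers.
- The arm moves only by the tool play_rows, never from a script. Its arguments are lists of equal length, an entry for each row: "linear": the shift along the world's x, y, z in m, a list of three; "turn": the turn about the world's z in degrees. A call has 1 to 8 rows; each row shifts and turns the commanded pose from where the row before left it; what a row does not reach is not made up. A row lasts 1/8 s, in which the tool goes at most 62.5 mm and 10.7 degrees, less where a joint would pass 70% of its speed; a pose out of reach is approached as far as the arm can. A call is refused whole if a number of a shift passes 0.0625 or a number of a turn 10.7, either way. A call with a gripper value outside its range is refused whole. "hand" is the finger opening in m, from 0 to 0.0854, set as the call begins (left out, the last holds). The fingers move at their own pace and stop on an object; the grip force is fixed at half the most. Time passes only in rows, so rows that do not move let the fingers close. It gives the time, the measured TCP pose, the force, the opening and the grip force at its end, in the units of the state.
- state(): the state, without advancing time (a new reading comes with each control period).
- grab_frame(name): name is "scene" or "top" or "wrist"; returns the picture (384x512x3 uint8, red, green, blue); there is no depth.
- camera_info(name): a dict with "camera_matrix" (3x3 intrinsics, pixels), "distortion" ([k1, k2, p1, p2, k3] as OpenCV has them; the pictures are not rectified), "origin" and "attitude" of the camera in the world; the wrist camera has in their place "mount" (4x4, takes a point from camera to tool coordinates, whose origin is the TCP and whose axes are the flange's). Camera axes: x right, y down, z forward; pixel columns grow to the right and rows downward; lengths in m; the calibration is good to about 2 mm. A picture is of the moment at which its call begins: read the wrist's pose just before it. camera_info takes no time and is no camera call.
- job_done(): hands the job in; it is judged then, once.
Trained networks look in the newest picture that a camera, given by its name, has taken for a name from the list of things; names that differ only in an ending like _2 or _b are one class to them, and where a whole thing is asked for, a point or a joint stands for the part that bears it (a point fixed in the world has none). Each returns a list of dicts, best first, with "p" (0 to 1); they miss things now and then, are a little off and sometimes report something else, mostly with a low value. They report only what shows in the picture. A call takes as long as a camera call. They do not tell look-alikes from the thing itself.
- trace(camera, thing): "region" (384x512 bool, what is visible of it) and "location" ([column, row] in pixels, amid what is visible of it).
The state is a dict: "time": time; "joint_pos": joint angles; "joint_vel": joint speeds; "joint_efforts": joint torques, N m; "tool_pos": TCP position; "tool_rot": TCP orientation; "contact_force": force on the tool from outside, world axes, zero at the start; "ft_torque": the same for the moment, N m; "gripper_width": opening from 0.0 (shut) to 1.0 (fully open); "grasp_force": force on a finger pad.
Only numpy, scipy, OpenCV 4.12 (cv2) and the standard library are available. Lean on these libraries where they do the work, as an engineer would, in place of code of your own. Each camera call takes 0.05 s, during which the arm holds its last target. There are 200 camera calls.

## Task

Put the two loose blue-capped vials into the blue bin and the small specimen dish into the yellow bin on the carousel, lowering each one in rather than dropping it from above. Then pull the carousel's red sprung knob straight back, all the way to its stop, so that the index pin is clear of its hole in the platter, and keep it there: finish while still holding the knob pulled back. Leave the other things on the table where they are.

Things in the scene. Friction and masses are not known exactly. Their poses are not given: they have to be found in the camera images.
- carousel: fixed indexing carousel, it does not turn while the pin is in: a round aluminium platter, radius 130 mm, top face 67 mm above the table, on a low steel foot. Origin on the table under the platter's centre, z up. The two bins stand on it side by side along its x axis. The index plunger lies level along its y axis on the -y side, its centre line 56 mm above the table. A grey post 28 mm wide (x), 26 mm long (y, from y = -144 to -170 mm) and 72 mm high carries the plunger
- plunger (a joint): the sprung index plunger, in m: 0 = pin fully in its hole, 0.022 = pulled back against its stop. It slides level along the carousel's -y direction, away from the platter. The spring always pushes it home: about 5.5 N at 0, rising to about 9.5 N at the stop; let go, it snaps back. The pin leaves the hole at about 0.014; fully back means the last 3 mm (above 0.019)
- knob_grip (a point): middle of the round grip of the red plunger knob, on its axis; moves with it. The grip is a cylinder 28 mm in diameter and 33 mm long lying along the carousel's y axis (16.5 mm either side of this point), 56 mm above the table with free space below and at both sides; at its outer (-y) end a flange 38 mm in diameter and 8 mm thick. 9.5 mm of thin stem separates it from the grey post when the pin is in. At rest this point lies 196 mm from the carousel's centre
- bin_blue: blue open bin, 98 (x) x 150 (y) x 40 mm high, walls and floor 3 mm, fixed on the platter; origin at the centre of its underside (67 mm above the table), axes parallel to the carousel's. It may be on either half of the platter
- bin_yellow: yellow open bin, same size, fixed beside the blue one; origin at the centre of its underside, axes parallel to the carousel's
- vial_a_mid (a point): centre (half-way up) of a loose upright vial with a blue cap, 30 mm in diameter, 70 mm high, about 30 g, standing on the table
- vial_b_mid (a point): centre of the second, identical vial with a blue cap
- dish_mid (a point): centre (half-way up) of a small closed specimen dish with a green card on top, a flat disc 60 mm in diameter and 16 mm high, about 30 g, lying flat on the table
- jar: bystander among the specimens: amber jar with a black lid, 48 mm in diameter, 65 mm high; origin at its underside; stays where it is
- wash_bottle: bystander: white wash bottle with blue cap and spout, 66 mm in diameter, 190 mm high; origin at its underside
- bowl: bystander: white bowl 80 mm across, 30 mm high; origin at its underside
- forceps: bystander: steel forceps about 130 mm long lying flat; origin at its underside near the middle
- marker: bystander: white and green marker pen 135 mm long lying flat; origin at its underside near the middle
- tube_rack: bystander: blue tube rack with white- and orange-capped tubes, 60 x 160 mm, 92 mm high; origin at its underside
Things that resemble listed ones, but are neither listed nor needed, are in the scene too. Of the things that look like the part that bears dish_mid, take the one that is farthest to the robot's left at the start.

How it is judged:
By the outcome, as a careful person would: the job done as asked, in the order asked, and still so for the second after the job is handed in, while the arm keeps its last pose, push and grip.
It also fails if it takes over 72 s, if anything falls off the work surface, if the arm or the gripper's body presses on something with over 40 N, if the wrist force passes 120 N, or if a joint passes its speed limit or range.

## Working session

There is one attempt and no reset: what is moved stays moved. The work goes in short steps, Python scripts to look and compute and a tool call to move; the robot and the scene stay as the last step left them, time stands still between calls to the robot, and variables do not carry over. Pictures are saved under pics/ and viewed, at most 10 in all, crops included, and the job is handed in when it is done.

Besides the shell and the picture viewer there is one more tool, called after "Request:" by a JSON object that holds its "name" and its "arguments". play_rows: Moves the arm, as the interface text tells. Its arguments: {"type":"object","properties":{"linear":{"type":"array","items":{"type":"array","items":{"type":"number"}}},"turn":{"type":"array","items":{"type":"number"}},"hand":{"type":"number"}},"required":["linear","turn"]}

```bash
mkdir -p pics
cat > h.py <<'E'
from plant import *
import numpy as np, cv2
from scipy.spatial.transform import Rotation as R
def campose(n, st=None):
    c=camera_info(n); K=np.array(c["camera_matrix"]); D=np.array(c["distortion"])
    if n=="wrist":
        st=st or state(); q=st["tool_rot"]
        T=np.eye(4); T[:3,:3]=R.from_quat([q[1],q[2],q[3],q[0]]).as_matrix(); T[:3,3]=st["tool_pos"]
        T=T@np.array(c["mount"]); return K,D,T[:3,3],T[:3,:3]
    a=np.array(c["attitude"]); 
    Rm=a if a.shape==(3,3) else R.from_quat([a[1],a[2],a[3],a[0]]).as_matrix()
    return K,D,np.array(c["origin"]),Rm
def px2w(n,uv,z,st=None):
    K,D,o,Rm=campose(n,st)
    p=cv2.undistortPoints(np.array(uv,float).reshape(-1,1,2),K,D)[:,0]
    d=np.c_[p,np.ones(len(p))]@Rm.T
    return o+d*((z-o[2])/d[:,2])[:,None]
def w2px(n,P,st=None):
    K,D,o,Rm=campose(n,st)
    return cv2.projectPoints((np.array(P,float).reshape(-1,3)-o)@Rm,np.zeros(3),np.zeros(3),K,D)[0][:,0]
def save(n,f):
    im=grab_frame(n); cv2.imwrite("pics/"+f,im[:,:,::-1]); return im
E
python3 - <<'E'
from h import *
a=save("scene","s0.png"); b=save("top","t0.png")
cv2.imwrite("pics/both.png",cv2.resize(np.vstack([b,a]),None,fx=.78,fy=.78)[:,:,::-1])
s=state();print(s["tool_rot"],s["time"])
for c in("top","scene"):
  print(c,camera_info(c)["origin"],camera_info(c)["attitude"])
for t in ["vial_a_mid","dish_mid","bin_blue","bin_yellow","knob_grip","carousel","jar","wash_bottle","tube_rack","bowl"]:
  for d in trace("top",t): print(t,round(d["p"],2),np.round(d["location"]),d["region"].sum(),np.round(px2w("top",d["location"],{"v":.035,"d":.016,"b":.1,"k":.056,"c":.067}.get(t[0],.05))[0],3))
E
```

```text
[-2.39191811e-04  1.36953769e-01  9.90576997e-01 -9.06448658e-04] 0.1
top [0.36283506 0.01038242 1.08997041] [ 0.07566136 -0.69505795  0.71233848 -0.06118574]
scene [0.90806053 0.44531567 0.79427554] [-0.10684981  0.30327108  0.89585276 -0.30668812]
vial_a_mid 0.72 [177. 240.] 208 [0.466 0.193 0.035]
vial_a_mid 0.35 [379. 209.] 277 [ 0.526 -0.275  0.035]
dish_mid 0.9 [219. 236.] 511 [0.473 0.097 0.016]
dish_mid 0.7 [177. 190.] 507 [0.586 0.196 0.016]
dish_mid 0.55 [259. 279.] 544 [0.373 0.006 0.016]
bin_blue 0.69 [298. 167.] 3006 [ 0.613 -0.087  0.1  ]
bin_yellow 0.95 [289. 208.] 3191 [ 0.521 -0.063  0.1  ]
knob_grip 0.66 [377. 209.] 293 [ 0.522 -0.265  0.056]
knob_grip 0.3 [154. 296.] 377 [0.34  0.239 0.056]
carousel 0.97 [327. 202.] 4180 [ 0.54  -0.152  0.067]
carousel 0.37 [209. 113.] 1035 [0.759 0.113 0.067]
jar 0.82 [123. 181.] 438 [0.604 0.318 0.05 ]
wash_bottle 0.56 [210. 113.] 1233 [0.765 0.111 0.05 ]
tube_rack 0.98 [285. 111.] 2156 [ 0.765 -0.066  0.05 ]
bowl 0.74 [179. 189.] 521 [0.572 0.176 0.1  ]
bowl 0.62 [138. 135.] 781 [0.699 0.27  0.1  ]
```

View pics/t0.png

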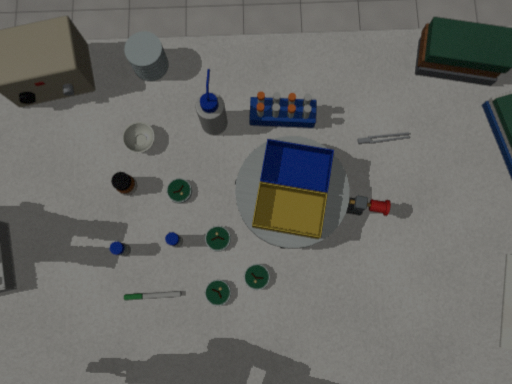

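View pics/s0.png

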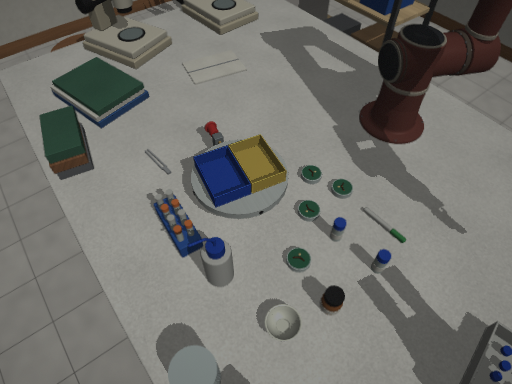

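Four green-carded dishes in the top view: (179,190), (217,238), (217,293) and (257,277). The one at (179,190) has the largest y (about 0.20), so it is the leftmost and the one to take. The loose blue-capped vials are at (118,248) and (173,239); the other blue caps are in a box at the far left edge. I'll confirm this in a crop and fit the carousel.

Run:
```python
from h import *
b=grab_frame("top"); cv2.imwrite("pics/c1.png",cv2.resize(b[150:320,90:300],None,fx=3.4,fy=3.4,interpolation=cv2.INTER_CUBIC)[:,:,::-1])
hsv=cv2.cvtColor(b,cv2.COLOR_RGB2HSV)
def blobs(m,name,z,amin=40):
  n,l,s,c=cv2.connectedComponentsWithStats(m.astype(np.uint8))
  for i in range(1,n):
    if s[i,4]>=amin: print(name,np.round(c[i]),s[i,4],np.round(px2w("top",c[i],z)[0],4))
H,S,V=hsv[...,0],hsv[...,1],hsv[...,2]
blobs((H>105)&(H<130)&(S>150)&(V>60),"blue",.066)
blobs((H>65)&(H<95)&(S>120),"green",.016)
blobs(((H<8)|(H>172))&(S>150)&(V>80),"red",.056)
pts=[]
for t in("bin_blue","bin_yellow"):
  m=trace("top",t)[0]["region"].astype(np.uint8)
  cs=max(cv2.findContours(m,0,1)[0],key=cv2.contourArea)[:,0]
  w=px2w("top",cs,.107)[:,:2].astype(np.float32); r=cv2.minAreaRect(w);print(t,r); pts.append(w)
r=cv2.minAreaRect(np.vstack(pts));print("both",r)
k=trace("top","knob_grip")[0];m=k["region"].astype(np.uint8);w=px2w("top",np.argwhere(m)[:,::-1],.056)[:,:2].astype(np.float32)
print("knob",cv2.minAreaRect(w),w.mean(0))
for d in trace("scene","knob_grip")+trace("top","vial_a_mid"): print(d["location"],d["p"])
```

```text
blue [208.  99.] 249 [0.7944 0.1154 0.066 ]
blue [253. 108.] 112 [0.7687 0.0086 0.066 ]
blue [288. 112.] 636 [ 0.7553 -0.0732  0.066 ]
blue [499. 133.] 144 [ 0.6902 -0.5544  0.066 ]
blue [298. 168.] 2494 [ 0.6201 -0.0893  0.066 ]
blue [172. 238.] 120 [0.4656 0.1988 0.066 ]
blue [116. 248.] 122 [0.4479 0.3232 0.066 ]
green [445.  31.] 69 [ 0.9782 -0.4814  0.016 ]
green [468.  62.] 394 [ 0.8907 -0.5286  0.016 ]
green [508. 131.] 49 [ 0.711  -0.6036  0.016 ]
green [178. 189.] 289 [0.5876 0.1933 0.016 ]
green [217. 238.] 309 [0.4687 0.1007 0.016 ]
green [256. 276.] 330 [0.379  0.0115 0.016 ]
green [217. 292.] 330 [0.3444 0.1024 0.016 ]
green [133. 296.] 68 [0.3405 0.2955 0.016 ]
red [380. 206.] 195 [ 0.5274 -0.2733  0.056 ]
bin_blue ((0.6150580644607544, -0.08346591889858246), (0.15257051587104797, 0.10261958092451096), 78.18571472167969)
bin_yellow ((0.517006516456604, -0.0639638602733612), (0.15049412846565247, 0.10270540416240692), 78.83757781982422)
both ((0.5659528970718384, -0.07319454848766327), (0.15257051587104797, 0.20295530557632446), 78.18571472167969)
knob ((0.5256317853927612, -0.2502865791320801), (0.09029069542884827, 0.03438076004385948), 88.48609161376953) [ 0.52779686 -0.26832592]
[210.3, 124.5] 0.59
[174.8, 240.9] 0.49
[210.2, 113.5] 0.4
```

View pics/c1.png

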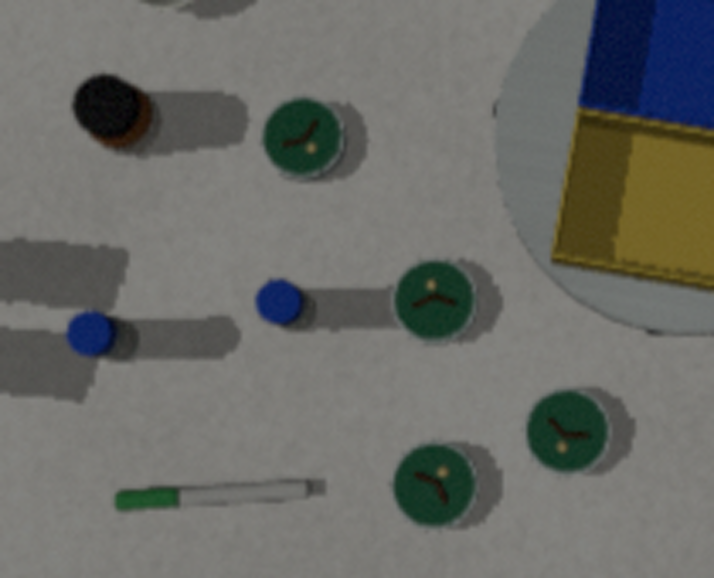

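The crop confirms it: the dish at top (179,190), below the jar, is the leftmost of the four. The vials show at top (118,248) and (173,239). The carousel centre is about (0.566,-0.073), yaw about -11.5°, with blue on its +x side. I'll move above the far vial first.

Request:
{"name": "play_rows", "arguments": {"linear": [[0.03, -0.03, -0.005], [0.035, -0.035, -0.006], [0.035, -0.035, -0.006], [0.035, -0.035, -0.006], [0.035, -0.035, -0.006], [0.035, -0.035, -0.006], [0.035, -0.035, -0.006], [0.035, -0.04, -0.01]], "turn": [0.5, 0.5, 0.5, 0.5, 0.5, 0.5, 0.6, 0.6], "hand": 0.06}}

```text
time: 1.9
tool_pos: [0.4459, 0.3206, 0.1808]
tool_rot: [0.001, 0.1, 0.995, 0.0]
contact_force: [0.8, -0.0, -0.1]
gripper_width: 0.703
grasp_force: 0.0
```

```bash
cat >> h.py <<'E'
def tr(thing,z,n="wrist"):
    st=state(); grab_frame(n)
    for d in trace(n,thing)[:4]:
        print(thing,round(d["p"],2),np.round(d["location"]),d["region"].sum(),np.round(px2w(n,d["location"],z,st)[0],4))
def info():
    s=state(); q=s["tool_rot"]; y=R.from_quat([q[1],q[2],q[3],q[0]]).as_matrix()[:,1]
    print("t",round(s["time"],2),"tcp",np.round(s["tool_pos"],4),"yline",np.round(np.degrees(np.arctan2(y[1],y[0])),1),"q",np.round(s["joint_pos"],2),"F",np.round(s["contact_force"],1),"w",round(s["gripper_width"],3),"g",s["grasp_force"])
E
python3 - <<'E'
from h import *
info(); save("wrist","w1.png"); tr("vial_a_mid",.035)
b=grab_frame("wrist");hsv=cv2.cvtColor(b,cv2.COLOR_RGB2HSV);m=(cv2.inRange(hsv,(105,150,50),(130,255,255)))
n,l,s,c=cv2.connectedComponentsWithStats(m)
for i in range(1,n):
  if s[i,4]>60: print(c[i],s[i],px2w("wrist",c[i],.068)[0])
E
```

```text
t 1.9 tcp [0.4459 0.3206 0.1808] yline 78.5 q [ 0.49 -0.09  1.84  0.    1.39 -0.88] F [ 0.8 -0.  -0.1] w 0.703 g 0.0
vial_a_mid 0.84 [144. 223.] 1774 [0.4693 0.1937 0.035 ]
[266.80820513 189.17128205] [251 171  33  37 975] [0.4452268  0.32608531 0.068     ]
[135.29638009 234.9841629 ] [118 216  38  36 884] [0.46344602 0.20364903 0.068     ]
```

View pics/w1.png

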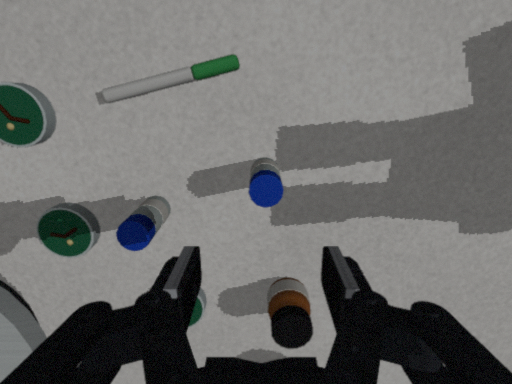

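The wrist view shows the target vial at (267,189), the second vial at (136,232) and the jar at (290,320). I'll descend and grasp.

Request:
{"name": "play_rows", "arguments": {"linear": [[0.001, 0.004, -0.02], [0, 0, -0.035], [0, 0, -0.035], [0, 0, -0.03], [0, 0, -0.02], [0, 0, -0.01], [0, 0, 0], [0, 0, 0]], "turn": [0, 0, 0, 0, 0, 0, 0, 0]}}

```text
time: 3.1
tool_pos: [0.4465, 0.3262, 0.0316]
tool_rot: [0.001, 0.101, 0.995, 0.001]
contact_force: [0.5, -0.2, -0.4]
gripper_width: 0.703
grasp_force: 0.0
```

Request:
{"name": "play_rows", "arguments": {"linear": [[0, 0, 0], [0, 0, 0], [0, 0, 0], [0, 0, 0], [0, 0, 0], [0, 0, 0]], "turn": [0, 0, 0, 0, 0, 0], "hand": 0.0}}

```text
time: 3.85
tool_pos: [0.4464, 0.3259, 0.0314]
tool_rot: [0.001, 0.101, 0.995, 0.0]
contact_force: [-0.7, -0.7, 5.7]
gripper_width: 0.334
grasp_force: 59.1
```

Request:
{"name": "play_rows", "arguments": {"linear": [[0, 0, 0.03], [0, 0, 0.045], [0, 0, 0.045], [0.005, -0.015, 0.03], [0.018, -0.045, 0.005], [0.018, -0.05, 0], [0.018, -0.05, 0], [0.018, -0.05, 0]], "turn": [0, 0, 0, 0, 0, 0, 0, 0]}}

```text
time: 4.85
tool_pos: [0.5224, 0.1139, 0.1846]
tool_rot: [-0.0, 0.1, 0.995, -0.0]
contact_force: [0.1, -0.8, -0.6]
gripper_width: 0.339
grasp_force: 59.2
```

Request:
{"name": "play_rows", "arguments": {"linear": [[0.018, -0.05, 0], [0.018, -0.05, 0], [0.018, -0.05, 0], [0.016, -0.045, 0], [0.01, -0.025, 0], [0.005, -0.011, 0], [0, 0, 0], [0, 0, 0]], "turn": [0, 0, 0, 0, 0, 0, 0, 0]}}

```text
time: 5.85
tool_pos: [0.6073, -0.1141, 0.1852]
tool_rot: [-0.0, 0.1, 0.995, 0.0]
contact_force: [-0.0, -0.1, -0.5]
gripper_width: 0.335
grasp_force: 59.2
```

Run:
```python
from h import *
info(); save("wrist","w2.png")
c,x,y=np.array([.566,-.073]),np.array([.98,-.2]),np.array([.2,.98])
P=[np.r_[c+a*x+b*y,.107] for a in(-.098,0,.098) for b in(-.075,.075)]
print(np.round(w2px("wrist",P)))
```

```text
t 5.85 tcp [ 0.6073 -0.1141  0.1852] yline 78.5 q [-0.31  0.07  1.67  0.    1.4  -1.68] F [-0.  -0.1 -0.5] w 0.335 g 59.22087371349335
[[188. -29.]
 [443. -30.]
 [199. 138.]
 [416. 138.]
 [206. 262.]
 [396. 262.]]
```

View pics/w2.png

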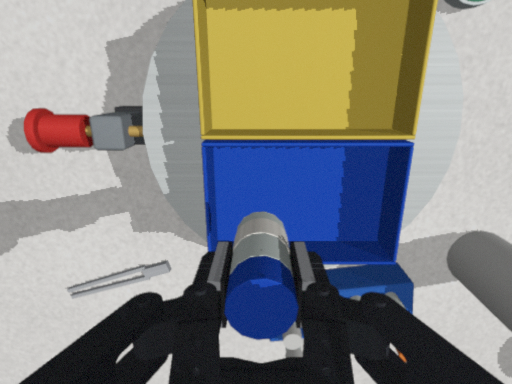

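The bin edges fall within 4 px of the prediction: the divider is on row 138 and the blue rim on row 263. The vial hangs over the blue bin, at its knob end. I'll lower it.

Request:
{"name": "play_rows", "arguments": {"linear": [[0, 0, -0.02], [0, 0, -0.025], [0, 0, -0.02], [0, 0, -0.01], [0, 0, -0.005], [0, 0, -0.003], [0, 0, 0], [0, 0, 0]], "turn": [0, 0, 0, 0, 0, 0, 0, 0]}}

```text
time: 6.9
tool_pos: [0.6081, -0.1156, 0.1031]
tool_rot: [0.001, 0.101, 0.995, -0.0]
contact_force: [0.4, -0.3, -0.9]
gripper_width: 0.338
grasp_force: 59.2
```

Request:
{"name": "play_rows", "arguments": {"linear": [[0, 0, -0.0005], [0, 0, -0.0005], [0, 0, 0]], "turn": [0, 0, 0]}}

```text
time: 7.28
tool_pos: [0.6077, -0.1155, 0.1015]
tool_rot: [0.0, 0.101, 0.995, -0.0]
contact_force: [0.9, -0.4, 0.2]
gripper_width: 0.332
grasp_force: 59.2
```

Request:
{"name": "play_rows", "arguments": {"linear": [[0, 0, 0], [0, 0, 0], [0, 0, 0], [0, 0, 0]], "turn": [0, 0, 0, 0], "hand": 0.046}}

```text
time: 7.78
tool_pos: [0.6076, -0.1155, 0.1013]
tool_rot: [0.0, 0.101, 0.995, -0.0]
contact_force: [-0.0, 0.6, 0.4]
gripper_width: 0.542
grasp_force: 0.0
```

Request:
{"name": "play_rows", "arguments": {"linear": [[0, 0, 0.02], [0, 0, 0.04], [0, 0, 0.04], [-0.012, 0.03, 0.01], [-0.02, 0.055, 0], [-0.02, 0.055, 0], [-0.02, 0.055, 0], [-0.02, 0.05, 0]], "turn": [0, 0, 0, 0, 0, 0, 0, 0]}}

```text
time: 8.78
tool_pos: [0.5151, 0.1313, 0.2133]
tool_rot: [0.001, 0.101, 0.995, 0.0]
contact_force: [0.4, 0.4, 0.1]
gripper_width: 0.539
grasp_force: 0.0
```

Request:
{"name": "play_rows", "arguments": {"linear": [[-0.02, 0.04, 0], [-0.015, 0.02, -0.02], [-0.01, 0.01, -0.02], [-0.006, 0.004, -0.02], [0, 0, 0]], "turn": [0, 0, 0, 0, 0], "hand": 0.06}}

```text
time: 9.4
tool_pos: [0.4631, 0.2027, 0.1488]
tool_rot: [-0.002, 0.101, 0.995, -0.001]
contact_force: [-0.4, -0.6, 0.4]
gripper_width: 0.702
grasp_force: 0.0
```

Run:
```python
from h import *
info()
b=grab_frame("wrist");hsv=cv2.cvtColor(b,cv2.COLOR_RGB2HSV);m=(cv2.inRange(hsv,(105,150,50),(130,255,255)))
n,l,s,c=cv2.connectedComponentsWithStats(m)
for i in range(1,n):
  if s[i,4]>60: print(c[i],s[i],px2w("wrist",c[i],.068)[0])
tr("vial_a_mid",.1,"top")
```

```text
t 9.4 tcp [0.4631 0.2027 0.1488] yline 78.4 q [ 0.27 -0.17  1.97 -0.    1.35 -1.1 ] F [-0.4 -0.6  0.4] w 0.702 g 0.0
[258.68719611 203.41329011] [ 241  183   37   42 1234] [0.46486065 0.20091342 0.068     ]
```

Request:
{"name": "play_rows", "arguments": {"linear": [[0.002, -0.002, -0.02], [0, 0, -0.035], [0, 0, -0.03], [0, 0, -0.02], [0, 0, -0.01], [0, 0, -0.002], [0, 0, 0]], "turn": [0, 0, 0, 0, 0, 0, 0]}}

```text
time: 10.42
tool_pos: [0.4676, 0.2017, 0.0354]
tool_rot: [0.001, 0.101, 0.995, 0.0]
contact_force: [0.5, 1.1, 0.2]
gripper_width: 0.702
grasp_force: 0.0
```

Request:
{"name": "play_rows", "arguments": {"linear": [[0, 0, 0], [0, 0, 0], [0, 0, 0], [0, 0, 0], [0, 0, 0]], "turn": [0, 0, 0, 0, 0], "hand": 0.0}}

```text
time: 11.05
tool_pos: [0.4673, 0.2017, 0.0352]
tool_rot: [0.001, 0.101, 0.995, 0.0]
contact_force: [-1.4, -0.5, 5.0]
gripper_width: 0.336
grasp_force: 59.0
```

Request:
{"name": "play_rows", "arguments": {"linear": [[0, 0, 0.03], [0, 0, 0.045], [0, 0, 0.045], [0.01, -0.018, 0.03], [0.03, -0.05, 0], [0.03, -0.05, 0], [0.03, -0.05, 0], [0.03, -0.045, 0]], "turn": [0, 0, 0, 0, 0, 0, 0, 0]}}

```text
time: 12.05
tool_pos: [0.5969, -0.0132, 0.1834]
tool_rot: [-0.001, 0.101, 0.995, 0.0]
contact_force: [0.3, -0.2, -0.9]
gripper_width: 0.338
grasp_force: 59.2
```

Request:
{"name": "play_rows", "arguments": {"linear": [[0.016, -0.027, 0], [0.008, -0.012, 0], [0, 0, -0.02], [0, 0, -0.025], [0, 0, -0.02], [0, 0, -0.009], [0, 0, -0.002], [0, 0, 0]], "turn": [0, 0, 0, 0, 0, 0, 0, 0]}}

```text
time: 13.05
tool_pos: [0.6211, -0.0504, 0.109]
tool_rot: [0.001, 0.1, 0.995, -0.0]
contact_force: [1.4, 0.4, -0.1]
gripper_width: 0.336
grasp_force: 59.2
```

Request:
{"name": "play_rows", "arguments": {"linear": [[0, 0, -0.002], [0, 0, -0.002], [0, 0, 0]], "turn": [0, 0, 0]}}

```text
time: 13.42
tool_pos: [0.6212, -0.0506, 0.1052]
tool_rot: [0.001, 0.101, 0.995, -0.0]
contact_force: [-0.3, -0.4, 3.2]
gripper_width: 0.338
grasp_force: 59.3
```

Request:
{"name": "play_rows", "arguments": {"linear": [[0, 0, 0], [0, 0, 0], [0, 0, 0], [0, 0, 0]], "turn": [0, 0, 0, 0], "hand": 0.046}}

```text
time: 13.92
tool_pos: [0.6205, -0.0504, 0.1042]
tool_rot: [-0.0, 0.101, 0.995, 0.0]
contact_force: [-0.1, -0.7, -0.9]
gripper_width: 0.54
grasp_force: 0.0
```

Request:
{"name": "play_rows", "arguments": {"linear": [[0, 0, 0.02], [0, 0, 0.04], [0, 0, 0.04], [-0.005, 0.04, 0], [-0.01, 0.055, 0], [-0.01, 0.055, 0], [-0.006, 0.05, -0.01], [-0.003, 0.038, -0.02]], "turn": [0, 0, 0, 0, 0, 0, 0, 0]}}

```text
time: 14.92
tool_pos: [0.5874, 0.1899, 0.1774]
tool_rot: [0.002, 0.1, 0.995, 0.001]
contact_force: [0.2, -0.2, 0.4]
gripper_width: 0.539
grasp_force: 0.0
```

Run:
```python
from h import *
info()
tr("dish_mid",.012)
b=grab_frame("wrist");hsv=cv2.cvtColor(b,cv2.COLOR_RGB2HSV);m=(cv2.inRange(hsv,(65,120,30),(95,255,255)))
m=cv2.morphologyEx(m,cv2.MORPH_CLOSE,np.ones((9,9)))
n,l,s,c=cv2.connectedComponentsWithStats(m)
for i in range(1,n):
  if s[i,4]>300: print(c[i],s[i],px2w("wrist",c[i],.016)[0])
cv2.imwrite("pics/w3.png",b[:,:,::-1])
tr("vial_a_mid",.1,"top")
t=grab_frame("top");cv2.imwrite("pics/t3.png",np.hstack([cv2.resize(t[120:260,220:340],(340,400)),cv2.resize(b,(450,400))])[:,:,::-1])
```

```text
t 14.93 tcp [0.5874 0.1899 0.1774] yline 78.5 q [ 0.19  0.07  1.69  0.    1.38 -1.18] F [ 0.2 -0.2  0.4] w 0.539 g 0.0
dish_mid 0.92 [141.  66.] 4144 [0.4692 0.1042 0.012 ]
dish_mid 0.88 [263. 170.] 2845 [0.5856 0.1931 0.012 ]
dish_mid 0.77 [16.  9.] 550 [0.4068 0.0157 0.012 ]
[136.59028683  69.56812256] [ 106   38   62   65 3068] [0.46945704 0.10048592 0.016     ]
[264.20303169 176.15020671] [ 238  151   54   52 2177] [0.58720482 0.19205985 0.016     ]
vial_a_mid 0.47 [284. 162.] 234 [ 0.6249 -0.0567  0.1   ]
```

View pics/t3.png

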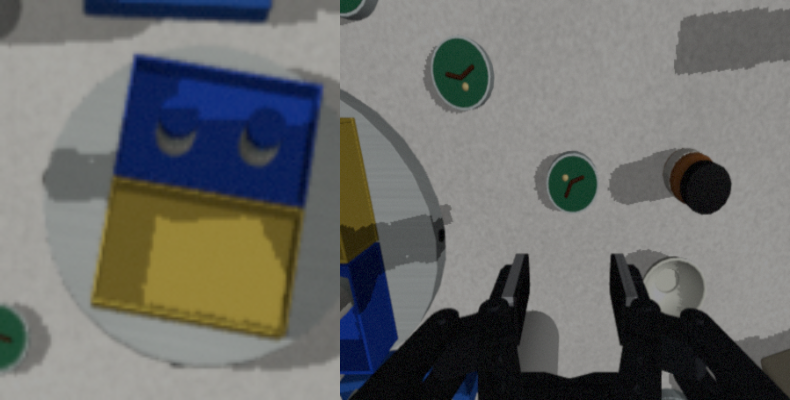

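Both vials stand upright in the blue bin (crop at about (178,125) and (262,130)). The target dish is at wrist (264,176), almost under the tool. I'll open fully and descend.

Request:
{"name": "play_rows", "arguments": {"linear": [[0, 0.002, -0.02], [0, 0, -0.035], [0, 0, -0.035], [0, 0, -0.035], [0, 0, -0.025], [0, 0, -0.012], [0, 0, -0.006], [0, 0, 0]], "turn": [0, 0, 0, 0, 0, 0, 0, 0], "hand": 0.085}}

```text
time: 16.23
tool_pos: [0.587, 0.1894, 0.0067]
tool_rot: [0.0, 0.101, 0.995, 0.0]
contact_force: [-0.7, -0.3, -0.2]
gripper_width: 0.998
grasp_force: 0.0
```

Request:
{"name": "play_rows", "arguments": {"linear": [[0, 0, -0.004], [0, 0, -0.003], [0, 0, 0]], "turn": [0, 0, 0]}}

```text
time: 16.6
tool_pos: [0.5865, 0.1896, -0.0007]
tool_rot: [-0.0, 0.101, 0.995, -0.0]
contact_force: [-0.1, 0.5, 0.9]
gripper_width: 0.996
grasp_force: 0.0
```

Request:
{"name": "play_rows", "arguments": {"linear": [[0, 0.001, 0], [0, 0, 0], [0, 0, 0], [0, 0, 0], [0, 0, 0], [0, 0, 0]], "turn": [0, 0, 0, 0, 0, 0], "hand": 0.04}}

```text
time: 17.35
tool_pos: [0.5874, 0.1907, 0.0002]
tool_rot: [0.001, 0.101, 0.995, 0.0]
contact_force: [0.3, 0.7, 5.1]
gripper_width: 0.679
grasp_force: 64.5
```

Request:
{"name": "play_rows", "arguments": {"linear": [[0, 0, 0.03], [0, 0, 0.045], [0, 0, 0.045], [-0.005, -0.02, 0.03], [-0.015, -0.05, 0], [-0.015, -0.05, 0], [-0.015, -0.05, 0], [-0.01, -0.045, 0]], "turn": [0, 0, 0, 0, 0, 0, 0, 0]}}

```text
time: 18.35
tool_pos: [0.525, -0.0259, 0.1481]
tool_rot: [-0.001, 0.101, 0.995, -0.0]
contact_force: [1.0, 0.5, 0.2]
gripper_width: 0.679
grasp_force: 64.0
```

Request:
{"name": "play_rows", "arguments": {"linear": [[-0.006, -0.026, 0], [-0.004, -0.013, 0], [0, 0, -0.015], [0, 0, -0.025], [0, 0, -0.02], [0, 0, -0.01], [0, 0, -0.005], [0, 0, 0]], "turn": [0, 0, 0, 0, 0, 0, 0, 0]}}

```text
time: 19.35
tool_pos: [0.5168, -0.0631, 0.0743]
tool_rot: [-0.0, 0.1, 0.995, 0.0]
contact_force: [0.6, 0.4, -0.9]
gripper_width: 0.675
grasp_force: 64.1
```

Request:
{"name": "play_rows", "arguments": {"linear": [[0, 0, -0.002], [0, 0, -0.002], [0, 0, 0]], "turn": [0, 0, 0]}}

```text
time: 19.73
tool_pos: [0.5166, -0.0635, 0.0704]
tool_rot: [0.0, 0.101, 0.995, -0.0]
contact_force: [-1.0, -0.2, -0.1]
gripper_width: 0.672
grasp_force: 64.1
```

Request:
{"name": "play_rows", "arguments": {"linear": [[0, 0, 0], [0, 0, 0], [0, 0, 0], [0, 0, 0]], "turn": [0, 0, 0, 0], "hand": 0.072}}

```text
time: 20.23
tool_pos: [0.5166, -0.0635, 0.0704]
tool_rot: [0.0, 0.101, 0.995, -0.0]
contact_force: [-0.2, -0.9, -0.7]
gripper_width: 0.847
grasp_force: 0.0
```

Request:
{"name": "play_rows", "arguments": {"linear": [[0, 0, 0.02], [0, 0, 0.04], [0, 0, 0.04], [0, 0, 0.02], [0, 0, 0], [0, 0, 0]], "turn": [0, 0, 0, 0, 0, 0]}}

```text
time: 20.98
tool_pos: [0.5156, -0.0632, 0.1882]
tool_rot: [-0.002, 0.101, 0.995, 0.0]
contact_force: [-0.7, -0.1, -1.1]
gripper_width: 0.841
grasp_force: 0.0
```

Run:
```python
from h import *
info(); tr("dish_mid",.086); tr("knob_grip",.056)
save("wrist","w4.png")
```

```text
t 20.98 tcp [ 0.5156 -0.0632  0.1882] yline 78.5 q [-0.27 -0.17  1.9   0.    1.42 -1.63] F [-0.7 -0.1 -1.1] w 0.841 g 0.0
dish_mid 0.92 [420.  87.] 3574 [0.4582 0.067  0.086 ]
dish_mid 0.75 [ 46. 236.] 1957 [ 0.5161 -0.2488  0.086 ]
dish_mid 0.66 [262. 191.] 4103 [ 0.5131 -0.062   0.086 ]
dish_mid 0.66 [311.  19.] 2581 [ 0.3987 -0.0039  0.086 ]
knob_grip 0.89 [ 48. 235.] 2001 [ 0.5247 -0.2713  0.056 ]
```

View pics/w4.png

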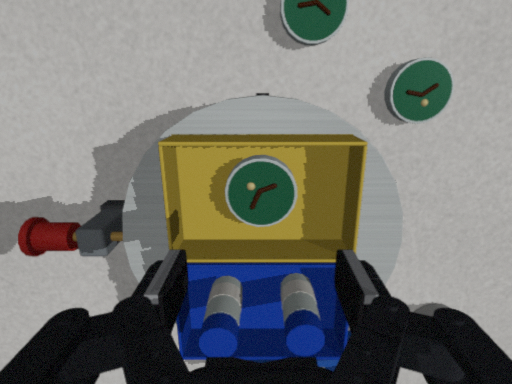

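The dish lies flat in the yellow bin at (262,191), the vials stand in the blue bin, and the knob is at (48,235). Next I'll turn -90° while moving over the knob.

Request:
{"name": "play_rows", "arguments": {"linear": [[0, -0.01, 0], [0.001, -0.025, 0], [0.002, -0.03, 0], [0.002, -0.03, 0], [0.002, -0.03, 0], [0.002, -0.03, 0], [0.002, -0.025, 0], [0, -0.015, 0]], "turn": [-10, -10, -10, -10, -10, -10, -10, -10], "hand": 0.06}}

```text
time: 22.22
tool_pos: [0.5274, -0.2596, 0.1896]
tool_rot: [-0.0, 0.719, 0.695, -0.0]
contact_force: [0.2, 0.3, -0.9]
gripper_width: 0.702
grasp_force: 0.0
```

Request:
{"name": "play_rows", "arguments": {"linear": [[0, -0.007, -0.01], [0, 0, 0], [0, 0, 0]], "turn": [-10, 0, 0]}}

```text
time: 22.6
tool_pos: [0.5275, -0.2651, 0.1801]
tool_rot: [-0.0, 0.774, 0.633, -0.0]
contact_force: [-0.5, -0.1, 0.5]
gripper_width: 0.702
grasp_force: 0.0
```

Run:
```python
from h import *
info(); tr("knob_grip",.056)
b=save("wrist","w5.png")
hsv=cv2.cvtColor(b,cv2.COLOR_RGB2HSV);m=cv2.inRange(hsv,(0,150,60),(8,255,255))|cv2.inRange(hsv,(172,150,60),(180,255,255))
p=np.argwhere(m)[:,::-1]; w=px2w("wrist",p,.07)[:,:2].astype(np.float32)
print(len(p),cv2.minAreaRect(w))
```

```text
t 22.6 tcp [ 0.5275 -0.2651  0.1801] yline -11.4 q [-0.59  0.01  1.75  0.    1.39 -0.39] F [-0.5 -0.1  0.5] w 0.702 g 0.0
knob_grip 0.8 [261. 189.] 2019 [ 0.5275 -0.2679  0.056 ]
1561 ((0.5294293165206909, -0.26732563972473145), (0.04486759752035141, 0.03335881605744362), 76.28809356689453)
```

View pics/w5.png

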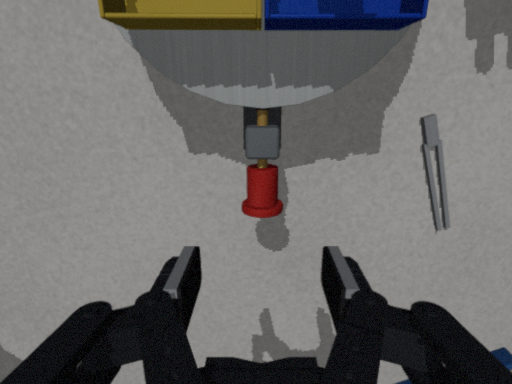

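The knob is centred under the tool: columns 247-278 for the grip, rows 165-216, with the flange toward me. I'll descend and grip.

Request:
{"name": "play_rows", "arguments": {"linear": [[0, 0, -0.02], [0, 0, -0.03], [0, 0, -0.03], [0, 0, -0.03], [0, 0, -0.02], [0, 0, -0.01], [0, 0, -0.004], [0, 0, 0]], "turn": [0, 0, 0, 0, 0, 0, 0, 0]}}

```text
time: 23.75
tool_pos: [0.5281, -0.2658, 0.037]
tool_rot: [0.001, 0.775, 0.632, 0.0]
contact_force: [-0.9, -0.1, -0.0]
gripper_width: 0.702
grasp_force: 0.0
```

Request:
{"name": "play_rows", "arguments": {"linear": [[0, 0, 0], [0, 0, 0], [0, 0, 0], [0, 0, 0], [0, 0, 0], [0, 0, 0]], "turn": [0, 0, 0, 0, 0, 0], "hand": 0.0}}

```text
time: 24.5
tool_pos: [0.5286, -0.266, 0.0375]
tool_rot: [0.001, 0.775, 0.632, 0.001]
contact_force: [1.7, 1.0, 6.1]
gripper_width: 0.308
grasp_force: 59.1
```

```bash
python3 -c "
from h import *
info()"
```

```text
t 24.5 tcp [ 0.5286 -0.266   0.0375] yline -11.5 q [-0.59  0.17  1.83  0.    1.14 -0.39] F [1.7 1.  6.1] w 0.308 g 59.13069784641266
```

Request:
{"name": "play_rows", "arguments": {"linear": [[-0.0006, -0.003, 0], [-0.0006, -0.003, 0], [-0.0006, -0.003, 0], [-0.0006, -0.003, 0], [-0.0006, -0.003, 0], [-0.0004, -0.002, 0], [0, 0, 0], [0, 0, 0]], "turn": [0, 0, 0, 0, 0, 0, 0, 0]}}

```text
time: 25.5
tool_pos: [0.5256, -0.2809, 0.0375]
tool_rot: [-0.0, 0.775, 0.632, 0.002]
contact_force: [3.1, 7.4, 8.2]
gripper_width: 0.312
grasp_force: 59.4
```

Request:
{"name": "play_rows", "arguments": {"linear": [[-0.0003, -0.0015, 0], [-0.0003, -0.0015, 0], [-0.0002, -0.001, 0], [0, 0, 0], [0, 0, 0]], "turn": [0, 0, 0, 0, 0]}}

```text
time: 26.12
tool_pos: [0.5248, -0.2846, 0.0375]
tool_rot: [-0.001, 0.775, 0.632, 0.002]
contact_force: [3.0, 8.4, 8.3]
gripper_width: 0.31
grasp_force: 59.5
```

Request:
{"name": "play_rows", "arguments": {"linear": [[-0.0002, -0.001, 0], [-0.0002, -0.001, 0], [-0.0002, -0.001, 0], [0, 0, 0], [0, 0, 0]], "turn": [0, 0, 0, 0, 0]}}

```text
time: 26.75
tool_pos: [0.5242, -0.2874, 0.0375]
tool_rot: [-0.001, 0.775, 0.632, 0.002]
contact_force: [3.3, 8.0, 8.9]
gripper_width: 0.309
grasp_force: 59.5
```

Request:
{"name": "play_rows", "arguments": {"linear": [[-0.0002, -0.001, 0], [0, 0, 0], [0, 0, 0]], "turn": [0, 0, 0]}}

```text
time: 27.12
tool_pos: [0.5242, -0.2875, 0.0375]
tool_rot: [-0.001, 0.775, 0.632, 0.003]
contact_force: [3.1, 11.7, 10.3]
gripper_width: 0.306
grasp_force: 59.7
```

The pull force has risen while the position stays put, so the knob is at its stop. One check picture before handing in.

Run:
```python
from h import *
info()
a=grab_frame("wrist");t=grab_frame("scene")
cv2.imwrite("pics/f.png",np.hstack([cv2.resize(a,(400,300)),cv2.resize(t[60:310,130:450],(390,300))])[:,:,::-1])
```

```text
t 27.12 tcp [ 0.5242 -0.2875  0.0375] yline -11.5 q [-0.63  0.18  1.81  0.01  1.14 -0.43] F [ 3.1 11.7 10.3] w 0.306 g 59.69611465930939
```

View pics/f.png

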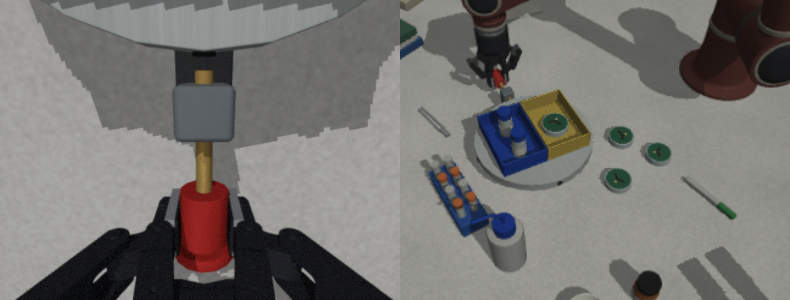

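The picture shows the pin out of the platter (gap at rows 50-70), the knob held back at (205,225), and the vials and dish in their bins. Everything else is where it was.

```bash
python3 -c "
from plant import *
print(job_done())"
```

```text
the job is handed in; nothing more can be done
None
```

The job is handed in: both vials stand in the blue bin, the leftmost dish lies in the yellow bin, and the arm is still holding the knob pulled back against its stop, about 22 mm out with the pin clear of the platter.

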